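# Slide the loaded die carrier under the caseback press

### The job

Push the grey die carrier plate, with the watch head lying in its nest, along the bench and straight in under the low bridge of the caseback press until its front end is fully home against the back stop. Slide it with the fingers only: keep it flat on the bench without lifting or tipping it, do not touch the watch head or let it come out of its nest, and leave everything else where it stands. Finish with the gripper clear.

Things in the scene. Friction and masses are not known exactly. Their poses are not given: they have to be found in the camera images.
- press: low steel caseback press, fixed to the bench: a flat bridge with a T-handle screw on top. Origin on the bench under the bridge's centre; x (level) is the push-in direction, y across the channel, z up. The bridge spans x = -32 to +32 mm, y = -69 to +69 mm; underside 32 mm and top 42 mm above the bench; the T-handle (along y, 80 mm) reaches 60 mm. Foot flanges 6 mm high reach y = +-87 mm.
- mouth (a point): middle of the channel's open entrance, on the bench, at x = -32 mm of the press. The straight channel is 102 mm wide (y = -51 to +51 mm) between two steel legs 18 mm thick and 32 mm high, from x = -34 to +42 mm. Before them two 24 mm high cheeks flare out from that width to 126 mm at x = -66 mm. The bench is the channel's floor.
- stop (a point): middle of the back stop's face, at x = +40 mm of the press, 8 mm above the bench. The stop is a 16 mm high steel bar right across the channel's far end.
- carrier: die carrier: loose flat grey plastic plate, 130 mm long (x) x 92 mm wide (y) x 20 mm thick, 0.2 to 0.3 kg, on the bench before the entrance, askew and off line. Origin at the centre of its underside; x points to its front (nest) end, which goes in first. Fully home its origin is at x = -25 mm, y = 0 (5 mm play) in the press's frame, and its rear 58 mm stays outside the bridge.
- nest (a point): centre of the round nest on the carrier: on the plate's top face (20 mm up), 25 mm ahead of the plate's centre along the plate's x. A rim 3 mm high, 50 mm outside and 41 mm inside diameter, surrounds it.
- watch_head: round steel watch head without strap, 38 mm diameter, 8 mm high, 50 g, loose in the nest; origin at the centre of its underside. Its top is 28 mm above the bench, 4 mm below the bridge's underside.
- anvil: bystander: bronze bench anvil, about 100 x 45 x 44 mm, loose, to be left alone. Origin at the centre of its underside.
- cuff_watch: bystander: silver cuff watch standing on the edge of its open oval band, about 70 x 50 x 30 mm, loose, to be left alone. Origin at the centre of its underside.
- die_set: bystander: open grey plastic caseback die set box with round dies, 120 x 170 x 28 mm, loose, to be left alone. Origin at the centre of its underside.
- screwdriver: bystander: screwdriver lying flat, 140 mm long, loose, to be left alone. Origin at the centre of its underside.
- gasket_jar: bystander: small closed jar, 50 mm across and 50 mm high, loose, to be left alone. Origin at the centre of its underside.
- loupe: bystander: black eye loupe, 34 mm across and 22 mm high, loose, to be left alone. Origin at the centre of its underside.
Things that resemble listed ones, but are neither listed nor needed, are in the scene too. Several things have the shape of the watch_head; the one meant has the colours described above.

How it is judged:
By the outcome, as a careful person would: the job done as asked, in the order asked, and still so for the second after the job is handed in, with the robot touching nothing.
It also fails if it takes over 64 s, if anything falls off the work surface, if the arm or the gripper's body presses on something with over 40 N, if the wrist force passes 120 N, or if a joint passes its speed limit or range.

### The arm

A 6-joint arm with a two-finger parallel gripper is mounted at the origin on the work surface. World frame = base frame: x ahead of the robot, y to its left, z up, the work surface at z = 0. Lengths are in mm, angles in rad, forces in N, time in s.
With the tool pointing down it reaches from about 400 to 925 mm from the base axis. Payload 12.5 kg.
Tool frame: the origin (TCP) lies at the centre of the arm's flange, where the gripper is bolted on; the fingertips stand 190 mm ahead of it and the grasp point (between the pads) lies 171 mm ahead of it; z points along the fingers, y is the direction in which the jaws open and shut (so a half turn about z gives the same grasp; the last joint's range is limited). The gripper opens to 95 mm and grips with 3 to 60 N. Pads are 20 mm wide; open, the fingers measure 119 mm over their backs; the gripper's body (75 mm by 180 mm) begins 59 mm behind the grasp point.
Start: joints at [1.127, 0.491, 1.559, -0, 1.092, -0.106], TCP at [207.109, 589.687, 404.761] pointing down, gripper open.
Joint ranges: [-3.1, 3.1], [-0.84, 2.19], [0.05, 2.79], [-1.13, 4.28], [0.06, 2.93], [-2.69, 2.69]. Speed limits (rad/s): [2.22, 2.22, 2.79, 3.14, 3.14, 3.14].

### API

Orientations are given as [roll, pitch, yaw] about the fixed x, y, z axes, in that order (R = Rz(yaw) Ry(pitch) Rx(roll)).
In Python, from cell import env gives the robot as it stands.
- The arm moves only by the shell command python3 -m pendant 'ROWS'. ROWS is JSON, a list of rows, each an object of numbers: "x", "y", "z": the shift along the tool's x, y, z in units of 150 mm (1.0 is 150 mm); "rx", "ry", "rz": the turn, a rotation vector about the tool's x, y, z in units of 45 degrees (1.0 is 45 degrees); "jaw": the opening, from 0 (shut) to 1 (fully open). In form: [{"x": .., "y": .., "z": .., "rx": .., "ry": .., "rz": .., "jaw": ..}, ...]. A call has 1 to 10 rows; each row is the pose to reach, as a shift and turn from the pose commanded when the call began, along the tool's axes at that moment; what a row does not reach only later rows make up. A row lasts 1/8 s, in which the tool goes at most 62.5 mm and 10.7 degrees, less where a joint would pass 70% of its speed; a pose out of reach is approached as far as the arm can. A call with a number of a shift or a turn outside -1 to 1 is refused whole. A call with a gripper value outside its range is refused whole. The fingers move at their own pace and stop on an object; the grip force is fixed at half the most. Time passes only in rows, so rows that repeat a pose let the fingers close. It gives the time, the measured TCP pose, the force and the opening at its end, in the units of the state.
- env.state(): the state, without advancing time (a new reading comes with each control period).
- env.read_camera(name): name is "scene" or "top"; returns a dict with "img" (420x560x3 uint8, red, green, blue), "fx", "fy", "cx", "cy" (pixels), "rvec" (rotation vector, rad) and "tvec" (3), from world to camera coordinates, as OpenCV has them. Camera axes: x right, y down, z forward; pixel columns grow to the right and rows downward; lengths in mm; the calibration is good to about 2 mm. A picture is of the moment at which its call begins. There is no depth.
- env.job_done(): hands the job in, once; it reports no verdict.
The state is a dict: "t": time; "joints": joint angles; "qvel": joint speeds; "tau": joint torques, N m; "eef_pos": TCP position; "tcp_rot": TCP orientation; "ft_force": force on the tool from outside, world axes, zero at the start; "moment": the same for the moment, N m; "opening": opening from 0.0 (shut) to 1.0 (fully open).
Only numpy, scipy, OpenCV 4.12 (cv2) and the standard library are available. Lean on these libraries where they do the work, as an engineer would, in place of code of your own. Each camera call takes 0.05 s, during which the arm holds its last target.

## Working session

There is one attempt and no reset: what is moved stays moved. The work goes in short steps, Python scripts to look and compute and a shell command to move; the robot and the scene stay as the last step left them, time stands still between calls to the robot, and variables do not carry over. Pictures are saved under pics/ and viewed, and the job is handed in when it is done.

```bash
ls; mkdir -p pics
cat > h.py <<'E'
from cell import env
import numpy as np,cv2
def cap(n,f):
    c=env.read_camera(n); cv2.imwrite(f,c["img"][:,:,::-1]); 
    return c
def K(c): return np.array([[c["fx"],0,c["cx"]],[0,c["fy"],c["cy"]],[0,0,1.]])
def proj(c,P):
    return cv2.projectPoints(np.array(P,float).reshape(-1,1,3),np.array(c["rvec"],float),np.array(c["tvec"],float),K(c),None)[0].reshape(-1,2)
def unproj(c,uv,z):
    R=cv2.Rodrigues(np.array(c["rvec"],float))[0];t=np.array(c["tvec"],float).ravel()
    o=-R.T@t; out=[]
    for u,v in np.array(uv,float).reshape(-1,2):
        d=R.T@np.linalg.inv(K(c))@[u,v,1]; out.append(o+d*(z-o[2])/d[2])
    return np.array(out)
E
python3 - <<'E'
from h import *
for n in("scene","top"):
    c=cap(n,f"pics/{n}0.png"); print(n,unproj(c,[[280,210]],0),c["fx"], c["tvec"],c["rvec"])
print(env.state())
E
```

```text
pics
scene [[587.04032213   8.59332093   0.        ]] 491.2301683910677 [-196.94353809 -447.03491341 1615.35338898] [ 2.16006446  1.55300171 -0.45627534]
top [[568.44080217   4.267535     0.        ]] 380.59654974626943 [  4.26707762 568.76281239 786.05653265] [-2.20809089  2.21405578 -0.04766624]
{'t': 0.1, 'joints': array([ 1.12741123e+00,  4.91483103e-01,  1.55938132e+00,  2.37243819e-05,
        1.09170506e+00, -1.05561230e-01]), 'qvel': array([ 2.87097833e-04, -8.42820853e-05, -2.48574794e-03,  1.24175214e-03,
        1.44627938e-03,  5.97385294e-04]), 'tau': array([ 2.26293378e-03, -6.13624907e+01, -2.58604968e+01,  6.93524326e-02,
        4.69810353e-02, -3.83237250e-05]), 'eef_pos': array([207.08869169, 589.66451968, 404.23262048]), 'tcp_rot': array([-3.14062348e+00, -1.23849447e-04,  2.80375778e+00]), 'ft_force': array([-0.0173564 , -0.36736125,  0.23421732]), 'moment': array([-0.04119844,  0.01477172, -0.01533094]), 'opening': 0.9996252298975434}
```

View pics/top0.png

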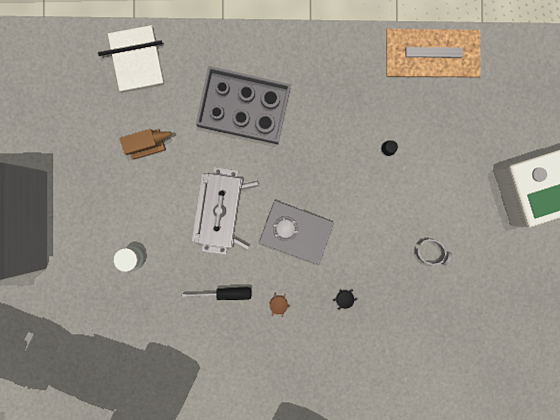

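View pics/scene0.png

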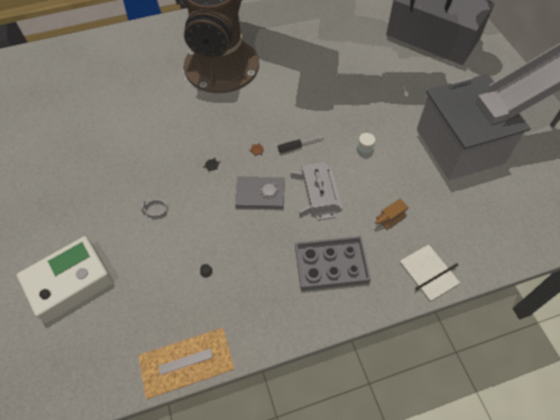

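The top view shows the press at about (218,211), the carrier at about (296,232) with the watch head at (286,229). The entrance faces right in the image. I'll zoom in.

Run:
```python
import cv2
i=cv2.imread("pics/top0.png")[155:275,180:345]
cv2.imwrite("pics/z0.png",cv2.resize(i,None,fx=4.8,fy=4.8,interpolation=cv2.INTER_CUBIC))
```

```text
(no output)
```

View pics/z0.png

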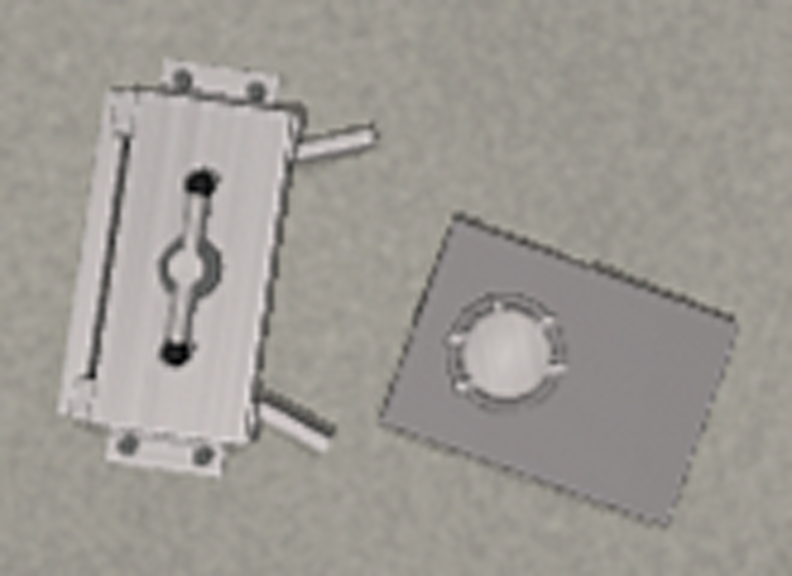

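```bash
cat > fit.py <<'E'
from h import *
from scipy.optimize import least_squares
def tf(p,L):
    L=np.array(L,float);c,s=np.cos(p[2]),np.sin(p[2])
    return np.c_[p[0]+c*L[:,0]-s*L[:,1],p[1]+s*L[:,0]+c*L[:,1],L[:,2]]
def fit(c,L,uv,p0):
    r=least_squares(lambda p:(proj(c,tf(p,L))-uv).ravel(),p0,x_scale=[10,10,.1],loss="soft_l1")
    return r.x,proj(c,tf(r.x,L))-uv
E
python3 - <<'E'
from fit import *
c=env.read_camera("top")
z=lambda a:np.array(a,float)/4.8+[180,155]-.4
uv=z([(457,213),(737,320),(668,524),(382,422)])
L=[(65,-46,20),(-65,-46,20),(-65,46,20),(65,46,20)]
print(unproj(c,uv,20).round(1))
print(fit(c,L,uv,[530,-30,1.3]))
p2=z([(301,106),(250,442),(200,183),(176,352)])
L2=[(-32,-69,42),(-32,69,42),(0,-40,57),(0,40,57)]
print(unproj(c,p2,42).round(1))
for s in (0,):
  print(fit(c,L2,p2,[570,130,1.7]))
print(unproj(c,z([(507,352)]),28))
E
```

```text
[[ 590.6   15.3   20. ]
 [ 545.  -103.4   20. ]
 [ 458.7  -73.7   20. ]
 [ 502.5   47.2   20. ]]
(array([524.21508652, -28.77566181,   1.2190705 ]), array([[-0.52196044,  0.40944985],
       [ 1.09087248, -0.01230474],
       [ 0.14053363,  0.04249772],
       [-0.443815  , -0.44852692]]))
[[633.7  79.5  42. ]
 [496.3 100.5  42. ]
 [602.2 120.8  42. ]
 [533.1 130.6  42. ]]
(array([569.53074705, 122.63271461,   1.42567244]), array([[-0.75345774,  0.27515778],
       [-0.21221058, -0.18612433],
       [ 1.06640065, -4.03807313],
       [ 0.0635887 ,  1.93994253]]))
[[532.09240632  -5.29733803  28.        ]]
```

```bash
cat >> fit.py <<'E'
def box(c,img,p,x0,x1,y0,y1,z,col,s,off):
    q=proj(c,tf(p,[(x0,y0,z),(x1,y0,z),(x1,y1,z),(x0,y1,z)]))
    cv2.polylines(img,[np.round((q-off+.5)*s).astype(int)],True,col,1)
def overlay(n,f,P,C,roi,s):
    c=env.read_camera(n); x,y,w,h=roi
    im=cv2.resize(np.ascontiguousarray(c["img"][y:y+h,x:x+w,::-1]),None,fx=s,fy=s,interpolation=cv2.INTER_CUBIC)
    o=np.array([x,y])
    if P is not None:
        box(c,im,P,-32,32,-69,69,42,(0,0,255),s,o); box(c,im,P,-34,42,-51,51,0,(255,0,0),s,o);box(c,im,P,-25,25,-87,87,6,(255,0,255),s,o)
    if C is not None:
        box(c,im,C,-65,65,-46,46,20,(0,255,0),s,o); box(c,im,C,-65,65,-46,46,0,(0,255,255),s,o)
    cv2.imwrite(f,im); return c
# target press frame -> tool row shift
PRESS=[569.7,122,1.42]
def to(xp,yp,z,yawrel,P=PRESS):
    s=env.state(); t=tf(P,[(xp,yp,z)])[0]
    from scipy.spatial.transform import Rotation as R
    Rt=R.from_euler('xyz',s["tcp_rot"]); 
    d=Rt.inv().apply(t-s["eef_pos"])/150
    G=R.from_euler('xyz',[np.pi,0,P[2]+yawrel])
    rv=(Rt.inv()*G).as_rotvec()/(np.pi/4)
    print("t",s["t"],"xyz",d.round(3),"rot",rv.round(3))
def inpress(pt,P=PRESS):
    d=np.array(pt[:2])-P[:2];c,s=np.cos(P[2]),np.sin(P[2]); return np.array([c*d[0]+s*d[1],-s*d[0]+c*d[1]])
E
python3 - <<'E'
from fit import *
C=[524.2,-28.8,1.219]
c=overlay("top","pics/o1.png",PRESS,C,(180,155,165,120),4.8)
overlay("scene","pics/o2.png",PRESS,C,(220,150,140,90),5.5)
print(unproj(c,[[279,303],[345,299],[233,293],[390,148]],0).round(0))
print(inpress(C))
to(-156,105,404,np.pi/2)
E
```

```text
[[ 375.    7.    0.]
 [ 382. -131.    0.]
 [ 397.  102.    0.]
 [ 698. -228.    0.]]
[-155.92394472   22.32965435]
t 0.25 xyz [-2.82  -3.293  0.005] rot [-0.001 -0.    -0.238]
```

View pics/o1.png

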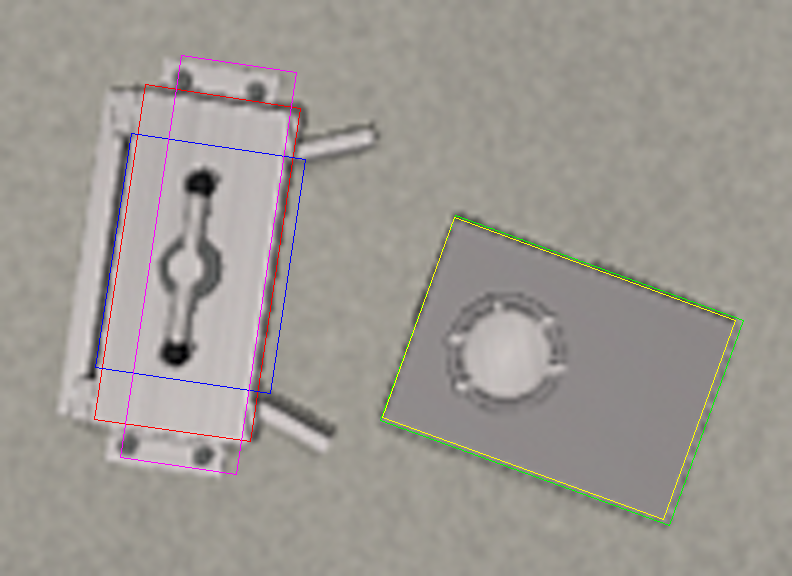

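View pics/o2.png

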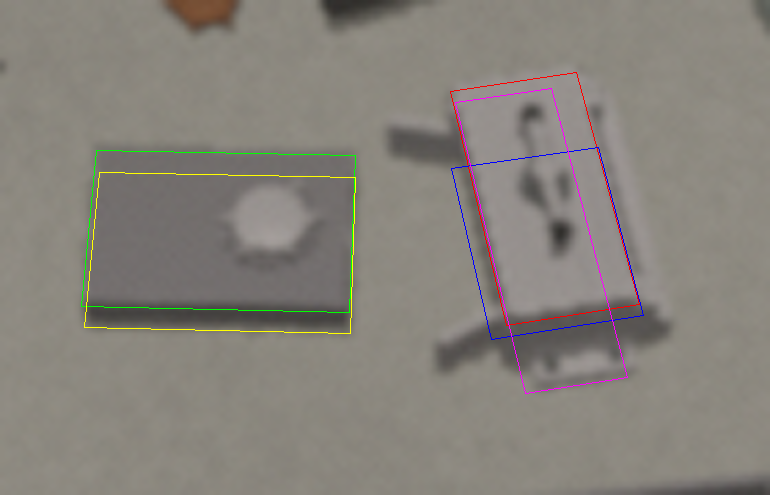

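The fit agrees in both views: the press is at about (570,122) with yaw 1.42. In the press frame the carrier is at (-156, +22), turned -11.5°. My plan is a two-finger side push to square it up on the centreline, then a two-finger push from the rear.

```bash
python3 -m pendant '[{"x":-0.4,"y":-0.2,"jaw":0.6},{"x":-0.75,"y":-0.4,"jaw":0.6},{"x":-1,"y":-0.6,"rz":-0.12,"jaw":0.6},{"x":-1,"y":-0.6,"rz":-0.238,"jaw":0.6}]'
python3 -c "
from fit import *
to(-156,105,404,np.pi/2)"
```

```text
t 0.25 xyz [-2.82  -3.293  0.005] rot [-0.001 -0.    -0.238]invalid input
```

```bash
python3 -m pendant '[{"x":-0.4,"y":-0.2,"z":0,"rx":0,"ry":0,"rz":0,"jaw":0.6},{"x":-0.75,"y":-0.4,"z":0,"rx":0,"ry":0,"rz":0,"jaw":0.6},{"x":-1,"y":-0.6,"z":0,"rx":0,"ry":0,"rz":-0.12,"jaw":0.6},{"x":-1,"y":-0.6,"z":0,"rx":0,"ry":0,"rz":-0.238,"jaw":0.6}]'
python3 -c "
from fit import *
to(-156,105,404,np.pi/2)"
```

```text
t: 0.75
eef_pos: [320.5, 452.7, 404.9]
tcp_rot: [-3.141, 0.0, 2.99]
ft_force: [-0.2, 0.5, 0.6]
opening: 0.64
t 0.75 xyz [-1.276 -2.969  0.007] rot [-0.     0.    -0.001]
```

```bash
python3 -m pendant '[{"x":-0.3,"y":-0.3,"z":0,"rx":0,"ry":0,"rz":0,"jaw":0.6},{"x":-0.55,"y":-0.62,"z":0,"rx":0,"ry":0,"rz":0,"jaw":0.6},{"x":-0.7,"y":-0.98,"z":0,"rx":0,"ry":0,"rz":0,"jaw":0.6}]'
python3 -m pendant '[{"x":-0.15,"y":-0.38,"z":0,"rx":0,"ry":0,"rz":0,"jaw":0.6},{"x":-0.3,"y":-0.76,"z":0,"rx":0,"ry":0,"rz":0,"jaw":0.6},{"x":-0.35,"y":-1,"z":0,"rx":0,"ry":0,"rz":0,"jaw":0.6}]'
python3 -m pendant '[{"x":-0.05,"y":-0.38,"z":0,"rx":0,"ry":0,"rz":0,"jaw":0.6},{"x":-0.1,"y":-0.7,"z":0,"rx":0,"ry":0,"rz":0,"jaw":0.6},{"x":-0.15,"y":-0.9,"z":0,"rx":0,"ry":0,"rz":0,"jaw":0.6},{"x":-0.15,"y":-0.9,"z":0,"rx":0,"ry":0,"rz":0,"jaw":0.6}]'
python3 -c "
from fit import *
to(-156,105,196,np.pi/2)
c=cap('top','pics/t2.png');cap('scene','pics/s2.png')"
```

```text
t: 1.12
eef_pos: [401.5, 292.3, 404.6]
tcp_rot: [3.141, 0.0, 2.991]
ft_force: [0.8, 0.4, 0.3]
opening: 0.598
t: 1.5
eef_pos: [430.2, 135.5, 404.8]
tcp_rot: [3.142, 0.0, 2.989]
ft_force: [0.9, -0.6, 0.4]
opening: 0.598
t: 2.0
eef_pos: [431.9, -0.6, 404.8]
tcp_rot: [3.142, 0.0, 2.988]
ft_force: [0.0, 0.4, 0.1]
opening: 0.6
t 2.0 xyz [-0.085 -0.093  1.392] rot [ 0.     0.    -0.004]
```

View pics/t2.png

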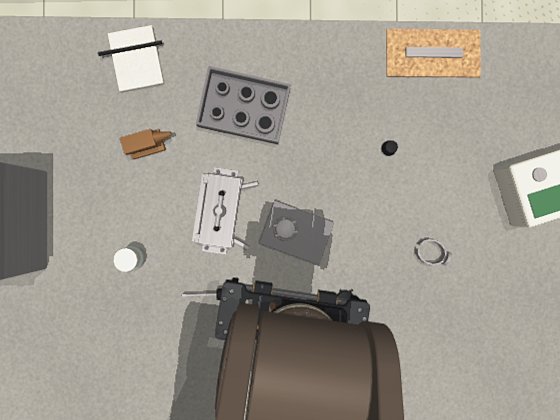

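View pics/s2.png

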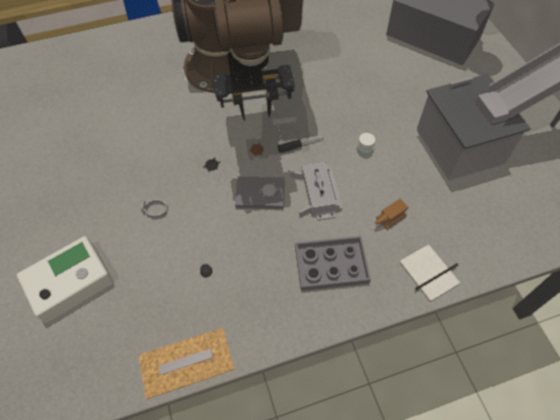

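```bash
python3 -m pendant '[{"x":-0.08,"y":-0.09,"z":0.3,"rx":0,"ry":0,"rz":0,"jaw":0.6},{"x":-0.08,"y":-0.09,"z":0.65,"rx":0,"ry":0,"rz":0,"jaw":0.6},{"x":-0.08,"y":-0.09,"z":0.95,"rx":0,"ry":0,"rz":0,"jaw":0.6},{"x":-0.08,"y":-0.09,"z":1,"rx":0,"ry":0,"rz":0,"jaw":0.6}]'
python3 -m pendant '[{"x":0,"y":0,"z":0.2,"rx":0,"ry":0,"rz":0,"jaw":0.6},{"x":0,"y":0,"z":0.35,"rx":0,"ry":0,"rz":0,"jaw":0.6},{"x":0,"y":0,"z":0.385,"rx":0,"ry":0,"rz":0,"jaw":0.6},{"x":0,"y":0,"z":0.385,"rx":0,"ry":0,"rz":0,"jaw":0.6}]'
python3 -c "
from fit import *
to(-156,56,196,np.pi/2)
c=cap('top','pics/t3.png');cap('scene','pics/s3.png')"
```

```text
t: 2.6
eef_pos: [441.4, -13.3, 252.9]
tcp_rot: [3.141, -0.005, 2.992]
ft_force: [-0.3, -0.2, 1.7]
opening: 0.597
t: 3.1
eef_pos: [442.0, -13.9, 197.9]
tcp_rot: [3.142, 0.001, 2.991]
ft_force: [-0.4, -1.0, 0.1]
opening: 0.599
t 3.1 xyz [-0.332 -0.016  0.013] rot [0.    0.001 0.001]
```

View pics/s3.png

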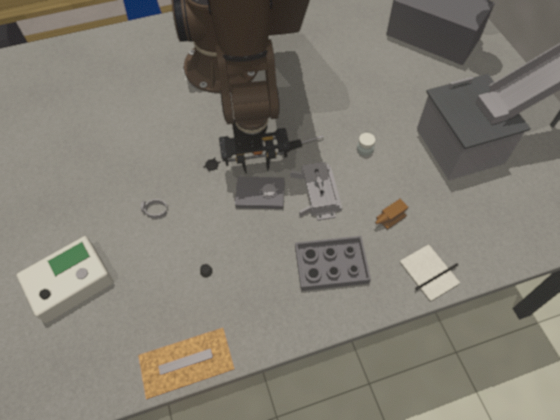

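```bash
python3 -m pendant '[{"x":-0.03,"y":0,"z":0.01,"rx":0,"ry":0,"rz":0,"jaw":0.6},{"x":-0.06,"y":0,"z":0.01,"rx":0,"ry":0,"rz":0,"jaw":0.6},{"x":-0.09,"y":0,"z":0.01,"rx":0,"ry":0,"rz":0,"jaw":0.6},{"x":-0.12,"y":0,"z":0.01,"rx":0,"ry":0,"rz":0,"jaw":0.6},{"x":-0.15,"y":0,"z":0.01,"rx":0,"ry":0,"rz":0,"jaw":0.6},{"x":-0.175,"y":0,"z":0.01,"rx":0,"ry":0,"rz":0,"jaw":0.6},{"x":-0.2,"y":0,"z":0.01,"rx":0,"ry":0,"rz":0,"jaw":0.6}]'
python3 -c "
from fit import *
to(-156,57,196,np.pi/2)
overlay('top','pics/o3.png',PRESS,None,(180,155,165,120),4.8)"
```

```text
t: 4.08
eef_pos: [471.5, -18.8, 195.4]
tcp_rot: [3.141, -0.0, 2.991]
ft_force: [-2.7, -1.0, 0.5]
opening: 0.6
t 4.075 xyz [-0.126 -0.014 -0.004] rot [ 0. -0. -0.]
```

View pics/o3.png

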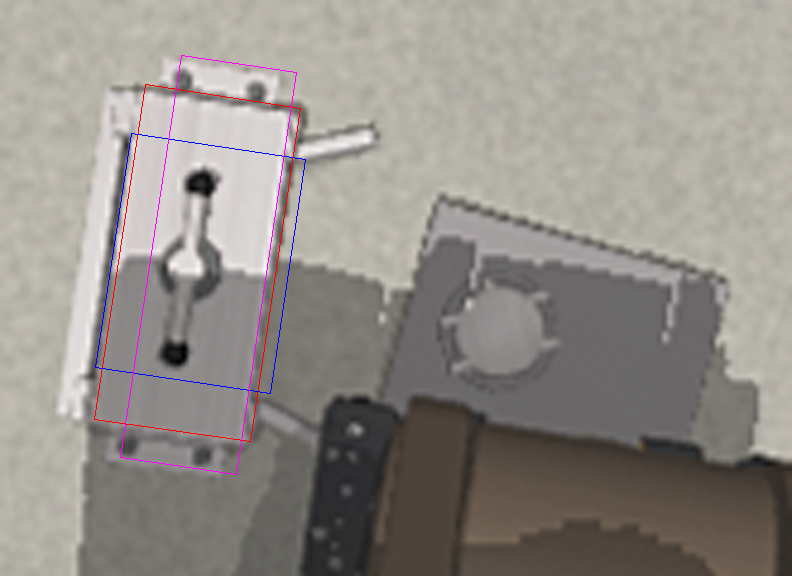

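The carrier is turning towards square, with its top edge running from (440,200) to (725,285) and the head still seated. I'll continue the push.

```bash
python3 -m pendant '[{"x":-0.025,"y":0,"z":0,"rx":0,"ry":0,"rz":0,"jaw":0.6},{"x":-0.05,"y":0,"z":0,"rx":0,"ry":0,"rz":0,"jaw":0.6},{"x":-0.075,"y":0,"z":0,"rx":0,"ry":0,"rz":0,"jaw":0.6},{"x":-0.1,"y":0,"z":0,"rx":0,"ry":0,"rz":0,"jaw":0.6},{"x":-0.12,"y":0,"z":0,"rx":0,"ry":0,"rz":0,"jaw":0.6},{"x":-0.125,"y":0,"z":0,"rx":0,"ry":0,"rz":0,"jaw":0.6}]'
python3 -c "
from fit import *
to(-156,57,196,np.pi/2)
overlay('top','pics/o4.png',PRESS,None,(180,155,165,120),4.8)"
```

```text
t: 4.88
eef_pos: [490.0, -21.6, 195.5]
tcp_rot: [3.142, 0.0, 2.991]
ft_force: [-2.6, -1.5, 1.7]
opening: 0.599
t 4.875 xyz [-0.001 -0.014 -0.004] rot [ 0.  0. -0.]
```

View pics/o4.png

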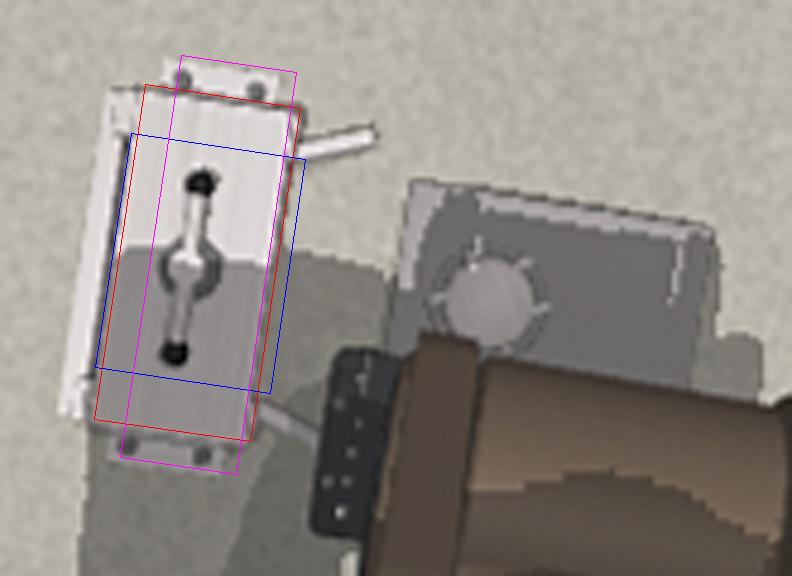

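```bash
python3 -c "
from fit import *
c=env.read_camera('top')
z=lambda a:np.array(a,float)/4.8+[180,155]-.4
w=unproj(c,z([(412,181),(714,234)]),20)
print(w,[inpress(p) for p in w]); d=w[0]-w[1]; print(np.arctan2(d[1],d[0]),np.hypot(*d[:2]))
print([inpress(p) for p in unproj(c,z([(490,302)]),28)])
"
```

```text
[[604.17837865  34.31233272  20.        ]
 [581.526127   -93.76010356  20.        ]] [array([-81.5130362 , -47.26003085]), array([-211.53502125,  -44.10458425])]
1.3957362007888867 130.06026849023155
[array([-121.38151407,   -1.58240148])]
```

Now square to within about 1.4° and centred at about (-146, 0). I'll retreat, lift, turn 90° and come down behind the rear end.

```bash
python3 -m pendant '[{"x":0.1,"y":0,"z":0,"rx":0,"ry":0,"rz":0,"jaw":0.6},{"x":0.15,"y":0,"z":-0.1,"rx":0,"ry":0,"rz":0,"jaw":0.6},{"x":0.15,"y":0,"z":-0.45,"rx":0,"ry":0,"rz":0,"jaw":0.6},{"x":0.15,"y":-0.1,"z":-0.8,"rx":0,"ry":0,"rz":0.1,"jaw":0.6},{"x":0.15,"y":-0.3,"z":-0.8,"rx":0,"ry":0,"rz":0.33,"jaw":0.6},{"x":0.1,"y":-0.5,"z":-0.8,"rx":0,"ry":0,"rz":0.55,"jaw":0.6},{"x":0,"y":-0.6,"z":-0.8,"rx":0,"ry":0,"rz":0.78,"jaw":0.6},{"x":-0.1,"y":-0.6,"z":-0.8,"rx":0,"ry":0,"rz":1,"jaw":0.6},{"x":-0.1,"y":-0.6,"z":-0.8,"rx":0,"ry":0,"rz":1,"jaw":0.6}]'
python3 -c "
from fit import *
to(-240,0,316,0)"
```

```text
t: 6.1
eef_pos: [491.0, -112.8, 316.2]
tcp_rot: [3.141, 0.001, 2.206]
ft_force: [-0.5, -0.5, 0.7]
opening: 0.6
t 6.1 xyz [-0.182  0.219  0.001] rot [1.000e-03 1.000e-03 1.001e+00]
```

```bash
python3 -m pendant '[{"x":-0.05,"y":0.05,"z":0,"rx":0,"ry":0,"rz":0.22,"jaw":0.6},{"x":-0.1,"y":0.1,"z":0,"rx":0,"ry":0,"rz":0.45,"jaw":0.6},{"x":-0.18,"y":0.2,"z":0,"rx":0,"ry":0,"rz":0.68,"jaw":0.6},{"x":-0.18,"y":0.22,"z":0,"rx":0,"ry":0,"rz":0.9,"jaw":0.6},{"x":-0.18,"y":0.22,"z":0,"rx":0,"ry":0,"rz":1,"jaw":0.6},{"x":-0.18,"y":0.22,"z":0,"rx":0,"ry":0,"rz":1,"jaw":0.6}]'
python3 -c "
from fit import *
to(-240,0,196,0)
overlay('top','pics/o5.png',PRESS,None,(180,155,165,120),4.8)"
```

```text
t: 6.85
eef_pos: [533.0, -114.5, 315.9]
tcp_rot: [-3.141, -0.0, 1.425]
ft_force: [0.1, -0.1, 0.7]
opening: 0.6
t 6.85 xyz [-0.005  0.005  0.799] rot [-0.    -0.     0.006]
```

View pics/o5.png

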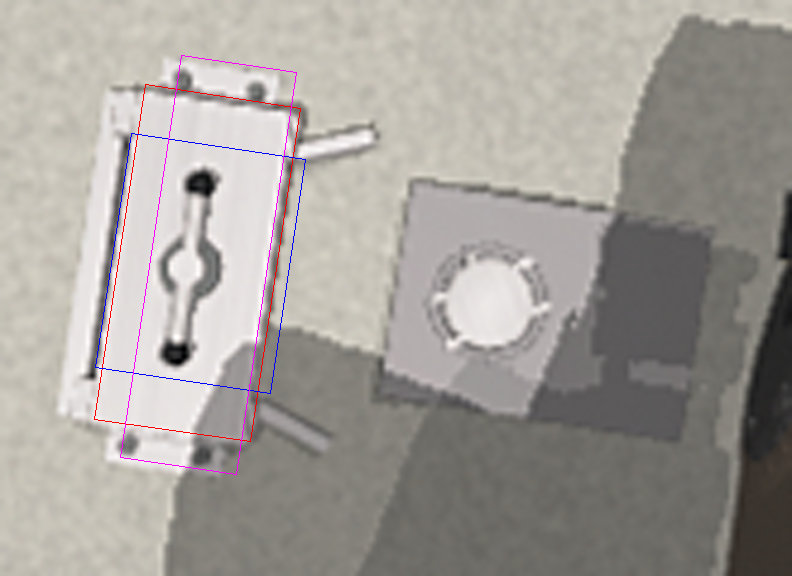

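```bash
python3 -c "
from fit import *
c=env.read_camera('top')
z=lambda a:np.array(a,float)/4.8+[180,155]-.4
L=[(65,-46,20),(-65,-46,20),(-65,46,20)]
p,r=fit(c,L,z([(411,180),(714,230),(682,440)]),[545,-22,1.4]);print(p,r,inpress(p))
overlay('top','pics/o6.png',PRESS,p,(180,155,165,120),4.8)
"
python3 -m pendant '[{"x":0,"y":0,"z":0.3,"rx":0,"ry":0,"rz":0,"jaw":0.6},{"x":0,"y":0,"z":0.55,"rx":0,"ry":0,"rz":0,"jaw":0.6},{"x":0,"y":0,"z":0.75,"rx":0,"ry":0,"rz":0,"jaw":0.6},{"x":0,"y":0,"z":0.795,"rx":0,"ry":0,"rz":0,"jaw":0.6},{"x":0,"y":0,"z":0.795,"rx":0,"ry":0,"rz":0,"jaw":0.6}]'
python3 -c "
from fit import *
to(-100,0,196,0)"
```

```text
[548.9286603  -22.47404504   1.41438106] [[ 0.08246651  0.05357987]
 [ 0.03638392 -0.49869694]
 [-0.11850166  0.42530275]] [-145.95490358   -1.1680597 ]
t: 7.62
eef_pos: [533.9, -115.0, 196.6]
tcp_rot: [3.142, -0.0, 1.421]
ft_force: [-0.4, 0.5, -0.1]
opening: 0.597
t 7.625 xyz [ 0.931 -0.     0.004] rot [ 0.    -0.     0.001]
```

View pics/o6.png

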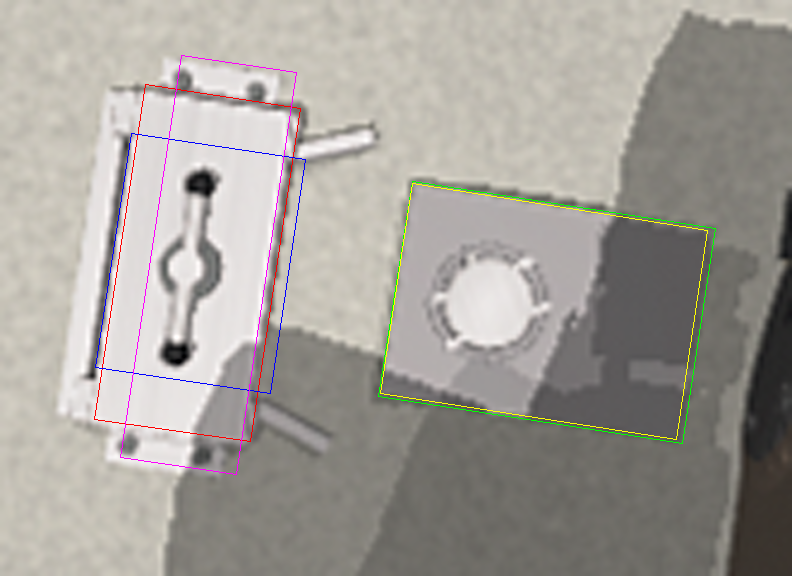

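Carrier now measures (-146, -1.2), yaw error 0.3°, inside the 5 mm play. I'll push it in from the rear.

```bash
python3 -m pendant '[{"x":0.04,"y":0,"z":0,"rx":0,"ry":0,"rz":0,"jaw":0.6},{"x":0.08,"y":0,"z":0,"rx":0,"ry":0,"rz":0,"jaw":0.6},{"x":0.1,"y":0,"z":0,"rx":0,"ry":0,"rz":0,"jaw":0.6},{"x":0.12,"y":0,"z":0,"rx":0,"ry":0,"rz":0,"jaw":0.6},{"x":0.14,"y":0,"z":0,"rx":0,"ry":0,"rz":0,"jaw":0.6},{"x":0.165,"y":0,"z":0,"rx":0,"ry":0,"rz":0,"jaw":0.6},{"x":0.195,"y":0,"z":0,"rx":0,"ry":0,"rz":0,"jaw":0.6},{"x":0.225,"y":0,"z":0,"rx":0,"ry":0,"rz":0,"jaw":0.6},{"x":0.26,"y":0,"z":0,"rx":0,"ry":0,"rz":0,"jaw":0.6},{"x":0.3,"y":0,"z":0,"rx":0,"ry":0,"rz":0,"jaw":0.6}]'
python3 -c "
from fit import *
to(-100,0,196,0)
overlay('top','pics/o7.png',PRESS,None,(180,155,165,120),4.8)"
```

```text
t: 8.88
eef_pos: [540.5, -70.1, 196.2]
tcp_rot: [-3.142, -0.0, 1.42]
ft_force: [-0.7, -3.2, 3.5]
opening: 0.604
t 8.875 xyz [ 0.629 -0.     0.001] rot [-0. -0. -0.]
```

View pics/o7.png

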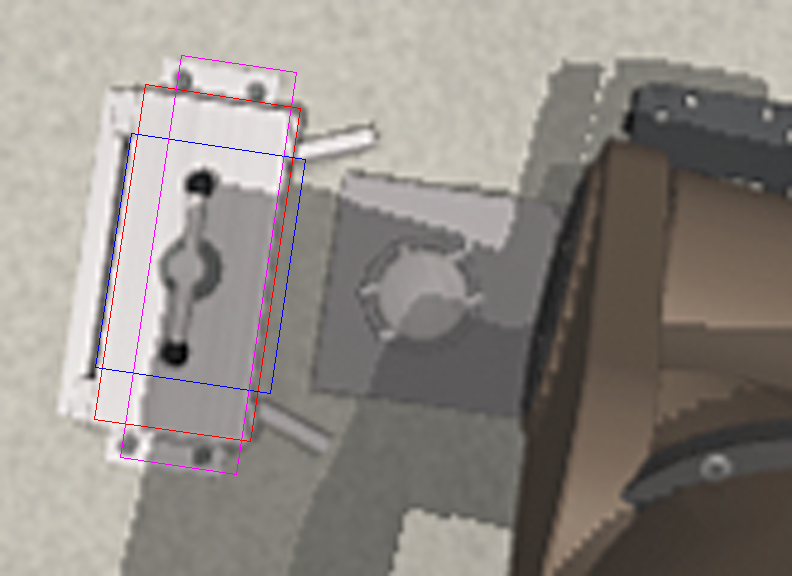

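```bash
python3 -c "
from fit import *
c=env.read_camera('top')
z=lambda a:np.array(a,float)/4.8+[180,155]-.4
print([inpress(p).round(1) for p in unproj(c,z([(347,172),(312,389)]),20)])"
python3 -m pendant '[{"x":0.03,"y":0,"z":0,"rx":0,"ry":0,"rz":0,"jaw":0.6},{"x":0.06,"y":0,"z":0,"rx":0,"ry":0,"rz":0,"jaw":0.6},{"x":0.09,"y":0,"z":0,"rx":0,"ry":0,"rz":0,"jaw":0.6},{"x":0.12,"y":0,"z":0,"rx":0,"ry":0,"rz":0,"jaw":0.6},{"x":0.15,"y":0,"z":0,"rx":0,"ry":0,"rz":0,"jaw":0.6},{"x":0.18,"y":0,"z":0,"rx":0,"ry":0,"rz":0,"jaw":0.6},{"x":0.21,"y":0,"z":0,"rx":0,"ry":0,"rz":0,"jaw":0.6},{"x":0.24,"y":0,"z":0,"rx":0,"ry":0,"rz":0,"jaw":0.6}]'
python3 -c "
from fit import *
to(-100,0,196,0)
overlay('top','pics/o8.png',PRESS,None,(180,155,165,120),4.8)"
```

```text
[array([-53.8, -46.9]), array([-52.9,  45.7])]
t: 9.98
eef_pos: [546.0, -34.6, 196.2]
tcp_rot: [-3.142, -0.0, 1.42]
ft_force: [-0.6, -2.4, -1.6]
opening: 0.602
t 9.975 xyz [ 0.389 -0.     0.001] rot [-0. -0. -0.]
```

View pics/o8.png

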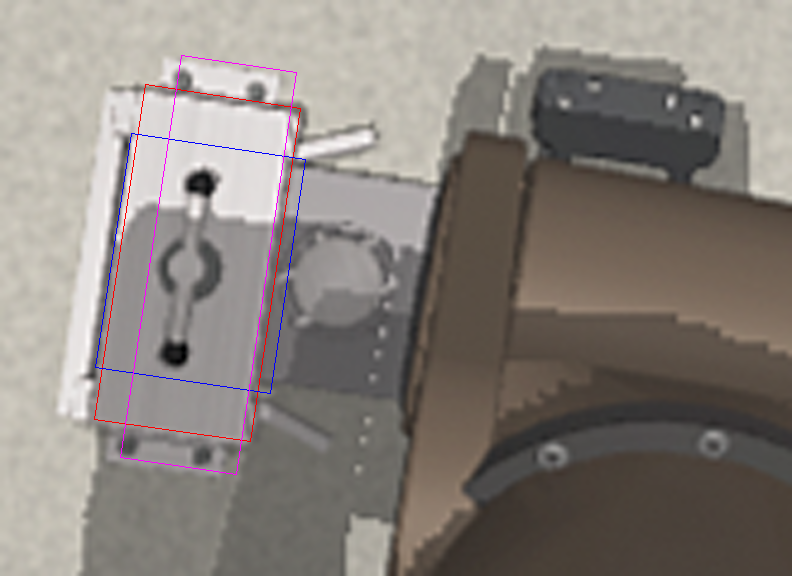

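The plate is entering centred, with no side force and the head seated.

```bash
python3 -m pendant '[{"x":0.03,"y":0,"z":0,"rx":0,"ry":0,"rz":0,"jaw":0.6},{"x":0.06,"y":0,"z":0,"rx":0,"ry":0,"rz":0,"jaw":0.6},{"x":0.09,"y":0,"z":0,"rx":0,"ry":0,"rz":0,"jaw":0.6},{"x":0.12,"y":0,"z":0,"rx":0,"ry":0,"rz":0,"jaw":0.6},{"x":0.15,"y":0,"z":0,"rx":0,"ry":0,"rz":0,"jaw":0.6},{"x":0.18,"y":0,"z":0,"rx":0,"ry":0,"rz":0,"jaw":0.6},{"x":0.21,"y":0,"z":0,"rx":0,"ry":0,"rz":0,"jaw":0.6},{"x":0.24,"y":0,"z":0,"rx":0,"ry":0,"rz":0,"jaw":0.6},{"x":0.27,"y":0,"z":0,"rx":0,"ry":0,"rz":0,"jaw":0.6},{"x":0.3,"y":0,"z":0,"rx":0,"ry":0,"rz":0,"jaw":0.6}]'
python3 -c "
from fit import *
to(-100,0,196,0)
overlay('top','pics/o9.png',PRESS,None,(180,155,165,120),4.8)"
```

```text
t: 11.28
eef_pos: [552.7, 9.9, 196.3]
tcp_rot: [3.142, -0.0, 1.42]
ft_force: [-0.5, -2.4, 0.8]
opening: 0.601
t 11.275 xyz [ 0.089 -0.     0.002] rot [ 0. -0. -0.]
```

View pics/o9.png

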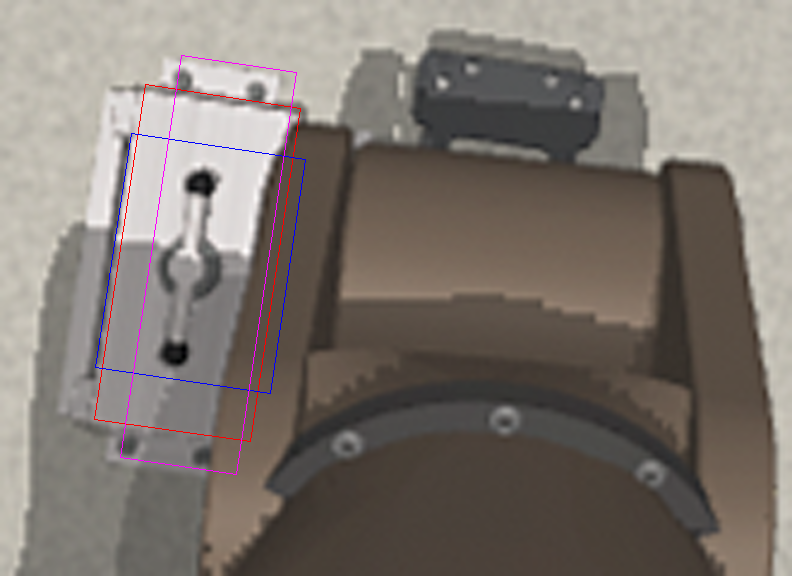

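```bash
python3 -m pendant '[{"x":0.015,"y":0,"z":0,"rx":0,"ry":0,"rz":0,"jaw":0.6},{"x":0.03,"y":0,"z":0,"rx":0,"ry":0,"rz":0,"jaw":0.6},{"x":0.045,"y":0,"z":0,"rx":0,"ry":0,"rz":0,"jaw":0.6},{"x":0.055,"y":0,"z":0,"rx":0,"ry":0,"rz":0,"jaw":0.6},{"x":0.065,"y":0,"z":0,"rx":0,"ry":0,"rz":0,"jaw":0.6}]'
python3 -m pendant '[{"x":0.007,"y":0,"z":0,"rx":0,"ry":0,"rz":0,"jaw":0.6},{"x":0.014,"y":0,"z":0,"rx":0,"ry":0,"rz":0,"jaw":0.6}]'
python3 -c "
from fit import *
to(-100,0,196,0)"
```

```text
t: 11.95
eef_pos: [554.2, 19.3, 196.2]
tcp_rot: [3.142, -0.0, 1.42]
ft_force: [-1.1, -2.5, 0.5]
opening: 0.598
t: 12.2
eef_pos: [554.5, 21.4, 196.2]
tcp_rot: [-3.142, -0.0, 1.42]
ft_force: [-1.0, -2.0, 0.9]
opening: 0.601
t 12.2 xyz [ 0.012 -0.     0.001] rot [-0. -0. -0.]
```

```bash
python3 -m pendant '[{"x":0.006,"y":0,"z":0,"rx":0,"ry":0,"rz":0,"jaw":0.6},{"x":0.012,"y":0,"z":0,"rx":0,"ry":0,"rz":0,"jaw":0.6}]'
python3 -m pendant '[{"x":0.005,"y":0,"z":0,"rx":0,"ry":0,"rz":0,"jaw":0.6},{"x":0.01,"y":0,"z":0,"rx":0,"ry":0,"rz":0,"jaw":0.6}]'
```

```text
t: 12.45
eef_pos: [554.8, 23.2, 196.2]
tcp_rot: [3.142, -0.0, 1.42]
ft_force: [-0.5, -2.4, 1.1]
opening: 0.6
t: 12.7
eef_pos: [555.1, 24.0, 196.3]
tcp_rot: [3.141, 0.001, 1.421]
ft_force: [-0.5, -13.6, 1.2]
opening: 0.597
```

```bash
python3 -m pendant '[{"x":0.004,"y":0,"z":0,"rx":0,"ry":0,"rz":0,"jaw":0.6},{"x":0.004,"y":0,"z":0,"rx":0,"ry":0,"rz":0,"jaw":0.6}]'
python3 -c "
from fit import *
print(inpress(env.state()['eef_pos']),env.state()['moment'])"
```

```text
t: 12.95
eef_pos: [555.2, 24.1, 196.2]
tcp_rot: [3.141, 0.001, 1.421]
ft_force: [-0.9, -14.6, 0.5]
opening: 0.593
[-98.95533351  -0.35746507] [-2.85201508  0.25204942  0.23149402]
```

The push stalls at 15 N at the expected home position. I'll back straight off, lift and look.

```bash
python3 -m pendant '[{"x":-0.03,"y":0,"z":0,"rx":0,"ry":0,"rz":0,"jaw":0.6},{"x":-0.1,"y":0,"z":0,"rx":0,"ry":0,"rz":0,"jaw":0.6},{"x":-0.25,"y":0,"z":0,"rx":0,"ry":0,"rz":0,"jaw":0.6},{"x":-0.35,"y":0,"z":-0.15,"rx":0,"ry":0,"rz":0,"jaw":0.6},{"x":-0.5,"y":0,"z":-0.5,"rx":0,"ry":0,"rz":0,"jaw":0.6},{"x":-0.8,"y":0,"z":-0.8,"rx":0,"ry":0,"rz":0,"jaw":0.6},{"x":-1,"y":0,"z":-1,"rx":0,"ry":0,"rz":0,"jaw":0.6}]'
python3 -m pendant '[{"x":-0.4,"y":0,"z":0,"rx":0,"ry":0,"rz":0,"jaw":0.6},{"x":-0.7,"y":0,"z":0,"rx":0,"ry":0,"rz":0,"jaw":0.6},{"x":-0.7,"y":0,"z":0,"rx":0,"ry":0,"rz":0,"jaw":0.6}]'
python3 -c "
from fit import *
t=tf(PRESS,[(-25,0,0)])[0]
overlay('top','pics/o10.png',None,[t[0],t[1],1.42],(180,155,165,120),4.8)
overlay('scene','pics/o11.png',None,[t[0],t[1],1.42],(220,140,140,100),5.5);cap('top','pics/t10.png')"
```

```text
t: 13.82
eef_pos: [532.0, -124.7, 348.3]
tcp_rot: [3.14, 0.0, 1.42]
ft_force: [0.4, 1.1, -0.1]
opening: 0.598
t: 14.2
eef_pos: [515.9, -229.7, 346.1]
tcp_rot: [3.141, -0.0, 1.416]
ft_force: [0.2, 0.9, -0.2]
opening: 0.6
```

View pics/o10.png

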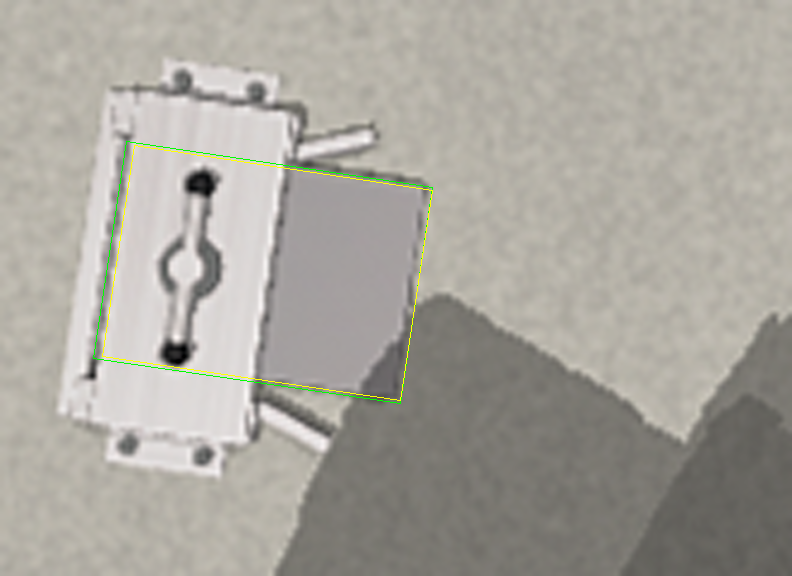

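View pics/o11.png

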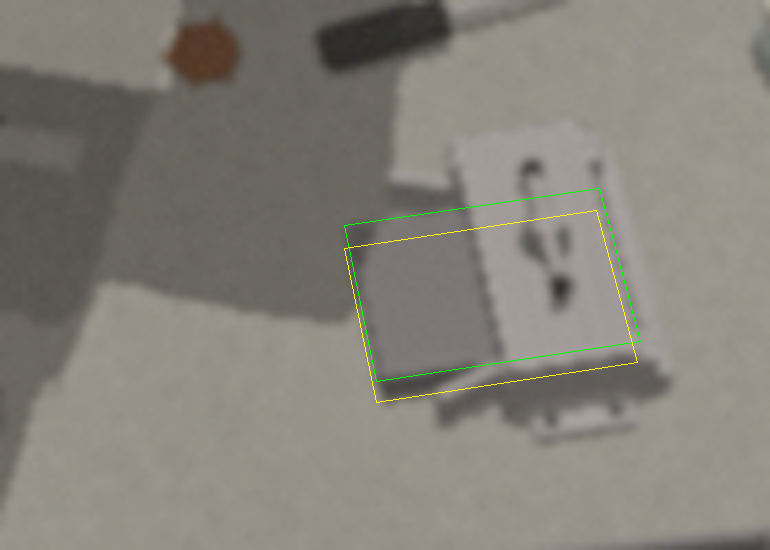

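View pics/t10.png

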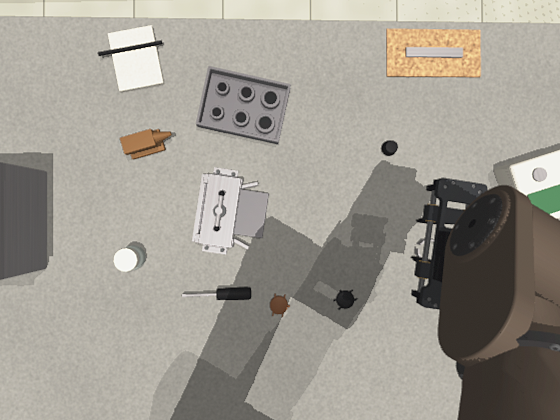

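```bash
python3 -m pendant '[{"x":0,"y":0,"z":0,"rx":0,"ry":0,"rz":0,"jaw":0.6},{"x":0,"y":0,"z":0,"rx":0,"ry":0,"rz":0,"jaw":0.6}]'
python3 -c "
from fit import *
print(env.job_done())"
```

```text
t: 14.6
eef_pos: [517.0, -226.1, 346.3]
tcp_rot: [3.142, -0.0, 1.421]
ft_force: [0.2, -0.5, -0.7]
opening: 0.598
the job is handed in; nothing more can be done
None
```

The carrier plate is home against the back stop, and I handed the job in at about 14.6 s. I squared it up first with a two-finger push on its side. Then I pushed it straight in from the rear at fingertip height, without lifting it.

- **Home position:** the push stalled at about 15 N with the fingers at x = -99 mm in the press frame. Fully home should read -100 mm by my measurements. The overlay of the home position matched the plate's visible part to about 1–2 mm in the top view and roughly in the coarser scene view.
- **Side forces:** they stayed around 1 N during the push into the channel, so the plate did not bind on the cheeks or legs.
- **Watch head:** it was still seated in the last picture that showed it, as the nest was reaching the bridge. It is now hidden under the bridge, so I could not check its final seating.
- **Everything else:** the objects visible in the last picture stand where they were. The gripper covers the cuff watch in that picture, but the fingertips are about 150 mm up and nowhere near it.
- **Gripper:** it is clear, with the force reading near zero.

No check failed. One early move command was refused because it left out zero-valued fields, and it caused no motion.

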